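# Load the test cassette and hold the reader's dial on its third click

### The arm

A 7-joint arm with a two-finger parallel gripper is mounted at the origin on a cart in front of the work surface, level with it; the furniture and walls round the work are solid. World frame = base frame: x ahead of the robot, y to its left, z up, the work surface at z = 0. Lengths are in m, angles in rad, forces in N, time in s.
With the tool pointing down it reaches from about 0.4 to 0.875 m from the base axis. Payload 4.4 kg.
Tool frame: the origin (TCP) lies between the finger pads; the fingertips stand 11 mm ahead of it and the grasp point (between the pads) lies 8 mm behind it (tip_reach is the distance from the TCP to the fingertips, in m); z points along the fingers, y is the line along which they close (so a half turn about z gives the same grasp; the last joint's range is limited). The gripper opens to 85 mm and grips with 20 to 120 N. Pads are 22 mm wide; open, the fingers measure 114 mm over their backs; the gripper's body (76 mm by 85 mm) begins 54 mm behind the grasp point. The pads swing forward as they close: fully open they stand 13 mm farther back than shut.
Start: joints at [-1.195, 0.628, 0.038, 1.517, -0.027, 0.996, -0.02], TCP at [0.278, 0.588, 0.242] pointing down, gripper open.
Joint ranges: [-3.06, 3.06], [-0.37, 2.12], [-1.25, 1.32], [0.18, 2.47], [-1.1, 4.24], [0.23, 1.98], [-2.94, 2.94]. Speed limits (rad/s): [2.57, 2.57, 3.14, 3.14, 3.14, 3.14, 3.14].

### API

Orientations are given as a unit quaternion [w, x, y, z].
In Python, from plant import * gives the robot as it stands.
- The arm moves only by the shell command python3 -m pendant 'ROWS'. ROWS is JSON, a list of rows, each a list of 5 numbers: the shift along the tool's x, y, z in cm, then the turn about the tool's z in rad, then the opening, from 0 (shut) to 1 (fully open). In form: [[dx, dy, dz, spin, gripper], ...]. A call has 1 to 12 rows; each row is the pose to reach, as a shift and turn from the pose commanded when the call began, along the tool's axes at that moment; what a row does not reach only later rows make up. A row lasts 1/8 s, in which the tool goes at most 62.5 mm and 10.7 degrees, less where a joint would pass 70% of its speed; a pose out of reach is approached as far as the arm can. A call with a gripper value outside its range is refused whole. The fingers move at their own pace and stop on an object; the grip force is fixed at half the most. Time passes only in rows, so rows that repeat a pose let the fingers close. It gives the time, the measured TCP pose, the force, the opening and the grip force at its end, in the units of the state.
- observe(): the state, without advancing time (a new reading comes with each control period).
- grab_frame(name): name is "scene" or "top"; returns the picture (400x640x3 uint8, red, green, blue); there is no depth.
- camera_info(name): a dict with "camera_matrix" (3x3 intrinsics, pixels), "R" (3x3) and "t" (3): a world point X has camera coordinates R X + t. Camera axes: x right, y down, z forward; pixel columns grow to the right and rows downward; lengths in m; the calibration is good to about 2 mm. A picture is of the moment at which its call begins. camera_info takes no time and is no camera call.
- job_done(): hands the job in; it is judged then, once.
Trained networks look in the newest picture that a camera, given by its name, has taken for a name from the list of things; names that differ only in an ending like _2 or _b are one class to them, and where a whole thing is asked for, a point or a joint stands for the part that bears it (a point fixed in the world has none). Each returns a list of dicts, best first, with "confidence" (0 to 1); they miss things now and then, are a little off and sometimes report something else, mostly with a low value. They report only what shows in the picture. A call takes as long as a camera call.
- masks_of(camera, name): "mask" (400x640 bool, what is visible of it) and "extent" ([left, top, right, bottom] in pixels, round what is visible of it).
- tip_of(camera, name): "centre" ([column, row] in pixels: a listed point, or the origin of a listed thing).
The state is a dict: "clock": time; "qpos": joint angles; "qvel": joint speeds; "joint_torque": joint torques, N m; "position": TCP position; "ee_rot": TCP orientation; "contact_force": force on the tool from outside, world axes, zero at the start; "wrist_torque": the same for the moment, N m; "opening": opening from 0.0 (shut) to 1.0 (fully open); "grasp_force": force on a finger pad.
Only numpy, scipy, OpenCV 4.12 (cv2) and the standard library are available. Lean on these libraries where they do the work, as an engineer would, in place of code of your own. Each camera call takes 0.05 s, during which the arm holds its last target. There are 200 camera calls.

### The job

Take the wide test cassette out of the stand in the tray and slide it down into the slot of the bench reader until it is fully home, then let go of it; leave the narrow cassette in the stand. Then turn the reader's spring-return dial clockwise past its first and second clicks to the third, and finish while still holding it there: it springs back if let go.

Things in the scene. Friction and masses are not known exactly. Their poses are not given: they have to be found in the camera images.
- wide_cassette_center (a point): Centre of the wide test cassette, a flat grey slab 8 mm thick (its x), 60 mm wide (y), 90 mm tall (z), 60 g, standing upright in one of the two places of the stand, sunk 28 mm in it. The point is 45 mm below its upper edge. It may go into the reader either way round. It is gripped across its thickness near the top.
- narrow_cassette_center (a point): Centre of the narrow cassette, 8 x 42 x 90 mm, same look but narrower, in the other place of the same stand (places lie end to end, 84 mm apart; either may hold either cassette). It stays there.
- stand: Low fixed aluminium stand, 50 (x) x 176 (y) x 36 mm tall, in the shallow steel tray (rim 18 mm high); origin under its centre on the tray's floor. Two slots 28 mm deep open upward, at y = +42 and -42 mm, their length along y.
- reader_slot (a point): Centre of the mouth of the reader's slot, level with the reader's top face; same axes as the reader. The slot is 10 mm (x) x 62 mm (y), 45 mm deep, straight down, with a slanted lead-in round its mouth (5 mm wide, 8 mm tall). A wide cassette fully home stands 45 mm out of the top: its centre is level with this point.
- dial_grip (a point): Middle of the dial's upright grip bar, on the dial's vertical axis, 23 mm above the reader's top. Bar 12 mm thick (y), 50 mm long (x), 26 mm tall (from 10 to 36 mm above the top), on a disc 56 mm across and 10 mm high. The frame turns with the dial: x runs along the bar to its pointer end (black line on top), on the side away from the robot.
- dial (a joint): Dial angle, rad: 0 at rest, grows clockwise seen from above. Clicks at 0.4, 0.8 and 1.2 (1, 2, 3 dots on the case); end stop 1.30. A spring always drives it back to 0: about 0.05 N m at rest, 0.14 at the third click, clicks add or take up to 0.03; no click holds it by itself. At 0 the bar is turned 0.6 rad anticlockwise from the reader's x.
- reader: The bench reader, a fixed light case 122 (x) x 214 (y) x 60 mm tall; origin under its centre on the worktop, y along its long side. On its flat top: the slot in the left half (y = +52 mm) and the dial in the right half (y = -52 mm).

How it is judged:
By the outcome, as a careful person would: the job done as asked, in the order asked, and still so for the second after the job is handed in, while the arm keeps its last pose, push and grip.
It also fails if it takes over 48 s, if anything falls off the work surface, if the arm or the gripper's body presses on something with over 40 N, if the wrist force passes 120 N, or if a joint passes its speed limit or range.

## Working session

There is one attempt and no reset: what is moved stays moved. The work goes in short steps, Python scripts to look and compute and a shell command to move; the robot and the scene stay as the last step left them, time stands still between calls to the robot, and variables do not carry over. Pictures are saved under pics/ and viewed, at most 10 in all, crops included, and the job is handed in when it is done.

```bash
mkdir -p pics; cat > h.py <<'E'
from plant import *
import numpy as np, cv2
def ray(cam,px):
    c=camera_info(cam);K=np.array(c["camera_matrix"]);R=np.array(c["R"]);t=np.array(c["t"])
    return -R.T@t, R.T@np.linalg.solve(K,[px[0],px[1],1.])
def at_z(cam,px,z):
    o,d=ray(cam,px); return o+d*(z-o[2])/d[2]
def tri(p1,p2):
    A=np.zeros((3,3));b=np.zeros(3);L=[ray("scene",p1),ray("top",p2)]
    for o,d in L:
        d=d/np.linalg.norm(d);P=np.eye(3)-np.outer(d,d);A+=P;b+=P@o
    X=np.linalg.solve(A,b); return X
def proj(cam,X):
    c=camera_info(cam);p=np.array(c["camera_matrix"])@(np.array(c["R"])@np.array(X)+np.array(c["t"]));return p[:2]/p[2]
E
python3 - <<'E'
from h import *
np.set_printoptions(precision=4,suppress=True)
for c in ("scene","top"):
    cv2.imwrite(f"pics/{c}0.png",grab_frame(c)[:,:,::-1]); print(c,ray(c,[320,200]))
R={}
for n in ["wide_cassette_center","narrow_cassette_center","stand","reader_slot","dial_grip","reader"]:
    for c in ("scene","top"):
        r=tip_of(c,n); R[n,c]=r; print(n,c,[(np.round(x["centre"],1),round(x["confidence"],2)) for x in r[:3]])
    if R[n,"scene"] and R[n,"top"]: print("  tri",tri(R[n,"scene"][0]["centre"],R[n,"top"][0]["centre"]))
s=observe();print(s["clock"],s["position"],s["ee_rot"],s["opening"])
E
```

```text
scene (array([ 0.0747, -0.59  ,  0.5504]), array([ 0.4287,  0.7659, -0.4792]))
top (array([0.3848, 0.133 , 0.9543]), array([ 0.1037, -0.0027, -0.9947]))
wide_cassette_center scene [(array([341.4, 253.2]), 0.77)]
wide_cassette_center top [(array([381.7, 212.9]), 0.58)]
  tri [ 0.4455 -0.0208  0.0524]
narrow_cassette_center scene [(array([361.7, 276.4]), 0.65)]
narrow_cassette_center top [(array([413.2, 216.2]), 0.4)]
  tri [ 0.4399 -0.1001  0.0485]
stand scene [(array([356.8, 286.3]), 0.81)]
stand top [(array([396.5, 216.9]), 0.73), (array([237.5, 209.8]), 0.43)]
  tri [ 0.4444 -0.0714 -0.0006]
reader_slot scene [(array([279.9, 183.6]), 0.82)]
reader_slot top [(array([237. , 210.4]), 0.69)]
  tri [0.4561 0.3309 0.0643]
dial_grip scene [(array([296.8, 192.9]), 0.51)]
dial_grip top [(array([281.5, 206.1]), 0.57)]
  tri [0.461  0.2225 0.0823]
reader scene [(array([285.9, 212.8]), 0.98)]
reader top [(array([264.1, 210.1]), 0.93)]
  tri [ 0.4544  0.278  -0.0021]
0.7 [0.2779 0.5876 0.2424] [-0.      0.2191  0.9757  0.    ] 1.000966071491469
```

View pics/scene0.png

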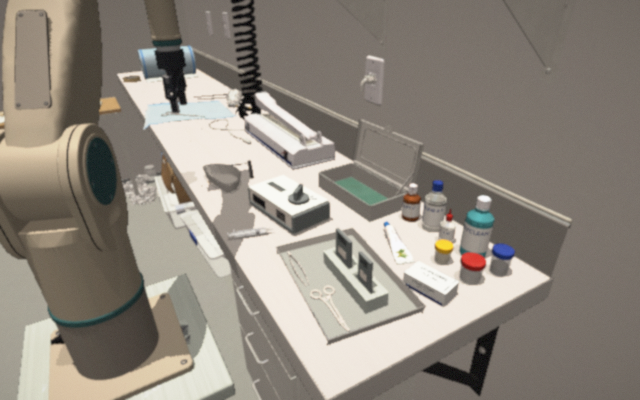

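```bash
python3 - <<'E'
import cv2
a=cv2.imread("pics/top0.png")[130:290,190:470]
cv2.imwrite("pics/top0c.png",cv2.resize(a,(800,457),interpolation=cv2.INTER_CUBIC))
E
```

```text
(no output)
```

View pics/top0c.png

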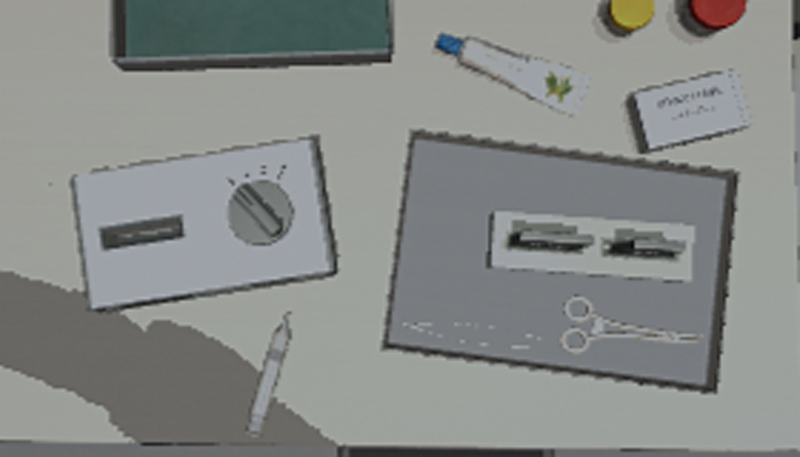

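The pictures show the tray on the right, with the stand near (397,217) in the top view. The wide cassette is in its left place at about (382,213) and the narrow one at about (413,216). The reader is on the left, with its slot at (237,210) and its dial at (281,205), and it is turned slightly anticlockwise. The network results agree with this.

```bash
python3 - <<'E'
from h import *
import plant
np.set_printoptions(precision=4,suppress=True)
print(getattr(plant,"tip_reach",None), observe().keys())
for n,z in [("reader",.06),("stand",.038)]:
    m=masks_of("top",n)[0]["mask"].astype(np.uint8)
    P=np.argwhere(m)[:,::-1]
    W=np.array([at_z("top",p,z)[:2] for p in P]).astype(np.float32)
    r=cv2.minAreaRect(W*1000);print(n,r); B=cv2.boxPoints(r)
    e=B[1]-B[0];f=B[2]-B[1];e=e if np.linalg.norm(e)>np.linalg.norm(f) else f
    e=e if e[1]>0 else -e
    print("yaw deg",np.degrees(np.arctan2(-e[0],e[1])))
print("slot",at_z("top",tip_of("top","reader_slot")[0]["centre"],.06))
print("slot sc",at_z("scene",tip_of("scene","reader_slot")[0]["centre"],.06))
for c in("top","scene"): print("dial",at_z(c,tip_of(c,"dial_grip")[0]["centre"],.083), "reader",at_z(c,tip_of(c,"reader")[0]["centre"],0),"stand",at_z(c,tip_of(c,"stand")[0]["centre"],.002))
for c in("top","scene"): print("wide",at_z(c,tip_of(c,"wide_cassette_center")[0]["centre"],.055),"narrow",at_z(c,tip_of(c,"narrow_cassette_center")[0]["centre"],.055))
E
```

```text
0.011 dict_keys(['clock', 'qpos', 'qvel', 'joint_torque', 'position', 'ee_rot', 'contact_force', 'wrist_torque', 'grasp_force', 'opening'])Traceback (most recent call last):
  File "<stdin>", line 8, in <module>
  File "h.py", line 7, in at_z
    o,d=ray(cam,px); return o+d*(z-o[2])/d[2]
        ~~~^^^^^^^^
  File "h.py", line 4, in ray
    c=camera_info(cam);K=np.array(c["camera_matrix"]);R=np.array(c["R"]);t=np.array(c["t"])
ValueError: time passes only in moves, steps and waits
```

```bash
sed -i 's/^import numpy as np, cv2/import numpy as np, cv2\nfrom functools import lru_cache\ncamera_info=lru_cache(None)(camera_info)/' h.py; python3 - <<'E'
from h import *
np.set_printoptions(precision=4,suppress=True)
for n,z in [("reader",.06),("stand",.038)]:
    m=masks_of("top",n)[0]["mask"].astype(np.uint8)
    P=np.argwhere(m)[:,::-1]
    W=np.array([at_z("top",p,z)[:2] for p in P]).astype(np.float32)
    r=cv2.minAreaRect(W*1000);print(n,r); B=cv2.boxPoints(r)
    e=B[1]-B[0];f=B[2]-B[1];e=e if np.linalg.norm(e)>np.linalg.norm(f) else f
    e=e if e[1]>0 else -e
    print("yaw deg",np.degrees(np.arctan2(-e[0],e[1])))
T={(c,n):tip_of(c,n) for c in ("top","scene") for n in ("reader_slot","dial_grip","reader","stand","wide_cassette_center","narrow_cassette_center")}
Z=dict(reader_slot=.06,dial_grip=.083,reader=0,stand=.002,wide_cassette_center=.055,narrow_cassette_center=.055)
for (c,n),r in T.items(): print(c,n,at_z(c,r[0]["centre"],Z[n]) if r else None)
E
```

```text
reader ((456.0516357421875, 276.7592468261719), (121.23269653320312, 217.60775756835938), 10.072216987609863)
yaw deg 10.07221
stand ((442.39447021484375, -60.56074523925781), (179.36849975585938, 51.341243743896484), 86.42938995361328)
yaw deg -3.5706174
top reader_slot [0.4502 0.3346 0.06  ]
top dial_grip [0.4599 0.2229 0.083 ]
top reader [0.4561 0.2769 0.    ]
top stand [ 0.4418 -0.0694  0.002 ]
top wide_cassette_center [ 0.4481 -0.0218  0.055 ]
top narrow_cassette_center [ 0.4408 -0.0992  0.055 ]
scene reader_slot [0.4656 0.3361 0.06  ]
scene dial_grip [0.4614 0.2208 0.083 ]
scene reader [0.4512 0.2755 0.    ]
scene stand [ 0.4454 -0.0748  0.002 ]
scene wide_cassette_center [ 0.4406 -0.0229  0.055 ]
scene narrow_cassette_center [ 0.4337 -0.106   0.055 ]
```

```bash
python3 -m pendant '[[-4,-4.8,0.5,0.15,1],[-8,-9.6,1,0.3,1],[-12,-14.4,2,0.45,1],[-16,-19.2,3,0.6,1],[-20,-24,4,0.75,1],[-24,-28.8,5,0.9,1],[-28,-33.6,6,1.05,1],[-32,-38.4,7,1.19,1],[-36,-43,7,1.19,1],[-39,-46,7,1.19,1],[-41.1,-47.9,7,1.19,1],[-41.1,-47.9,7,1.19,1]]'
python3 - <<'E'
from h import *
a=grab_frame("scene")
s=observe();print(s["clock"],s["position"],s["ee_rot"],s["qpos"])
b=grab_frame("top")
A=cv2.resize(a[190:320,270:430],(480,390),interpolation=3);B=cv2.resize(b[150:280,350:450],(300,390),interpolation=3)
cv2.imwrite("pics/h1.png",np.hstack([A,B])[:,:,::-1])
E
```

```text
clock: 2.95
position: [0.4457, -0.0235, 0.1726]
ee_rot: [0.001, 0.73, 0.684, 0.0]
contact_force: [-0.4, 0.9, 0.7]
opening: 0.998
grasp_force: 0.0
3.0 [ 0.44477452 -0.02171498  0.17237511] [5.95951567e-06 7.29069019e-01 6.84440173e-01 1.24794967e-04] [-0.22871516  0.47333578  0.30003833  2.14638634 -0.25886954  0.55504061
  0.19820762]
```

View pics/h1.png

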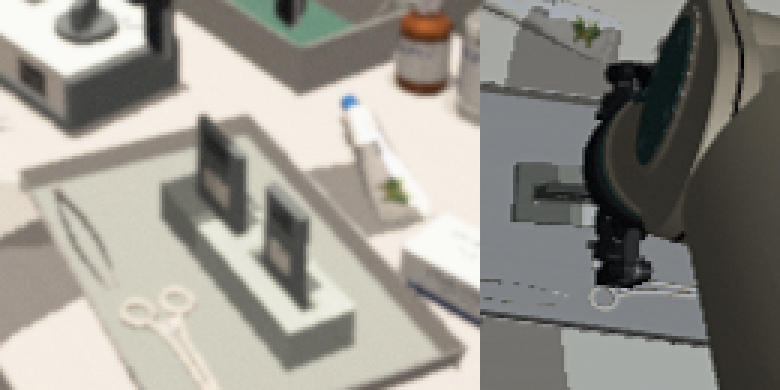

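The scene half shows the gripper lined up over the wide cassette, with its fingers either side of full-image column 345. The top view is partly hidden by the arm. I'll overlay the model on the first pictures to check it to the millimetre.

```bash
cat >> h.py <<'E'
def box(im,cam,o,yaw,c,sx,sy,z0,z1,col,k,off):
    cs,sn=np.cos(yaw),np.sin(yaw)
    for z in (z0,z1):
        q=[]
        for i,j in((-1,-1),(1,-1),(1,1),(-1,1)):
            l=np.array([c[0]+i*sx/2,c[1]+j*sy/2]);w=[o[0]+cs*l[0]-sn*l[1],o[1]+sn*l[0]+cs*l[1],z]
            q.append((proj(cam,w)-off+.5)*k)
        cv2.polylines(im,[np.round(q).astype(int)],True,col,1)
E
python3 - <<'E'
from h import *
def mk(cam,f,x0,y0,w,h,k,objs):
    im=cv2.resize(cv2.imread(f)[y0:y0+h,x0:x0+w],(w*k,h*k),interpolation=cv2.INTER_CUBIC)
    for o in objs: box(im,cam,*o,k,np.array([x0,y0]))
    return im
st=(.4425,-.063);ya=np.radians(-3.6);rd=(.456,.2765);yr=np.radians(9.5);F=.002
S=[(st,ya,(0,0),.05,.176,F,F+.036,(0,0,255)),(st,ya,(0,.042),.008,.06,F+.036,F+.098,(0,255,0)),(st,ya,(0,-.042),.008,.042,F+.036,F+.098,(0,255,0))]
Rr=[(rd,yr,(0,0),.122,.214,0,.06,(0,0,255)),(rd,yr,(0,.052),.01,.062,.06,.06,(0,255,0)),(rd,yr,(0,-.052),.056,.056,.06,.07,(255,0,0))]
a=mk("top","pics/top0.png",355,190,85,50,5,S);b=mk("top","pics/top0.png",210,170,105,75,4,Rr)
c=mk("scene","pics/scene0.png",315,220,80,95,4,S)
d=mk("scene","pics/scene0.png",240,165,95,70,4,Rr)
W=np.zeros((600,800,3),np.uint8)
W[:250,:425]=a;W[260:560,:420]=b[:300,:420];W[:300,430:430+320][:300]=c[:300,:320];W[310:590,430:800]=d[:280,:370]
cv2.imwrite("pics/ov1.png",W)
E
```

```text
(no output)
```

View pics/ov1.png

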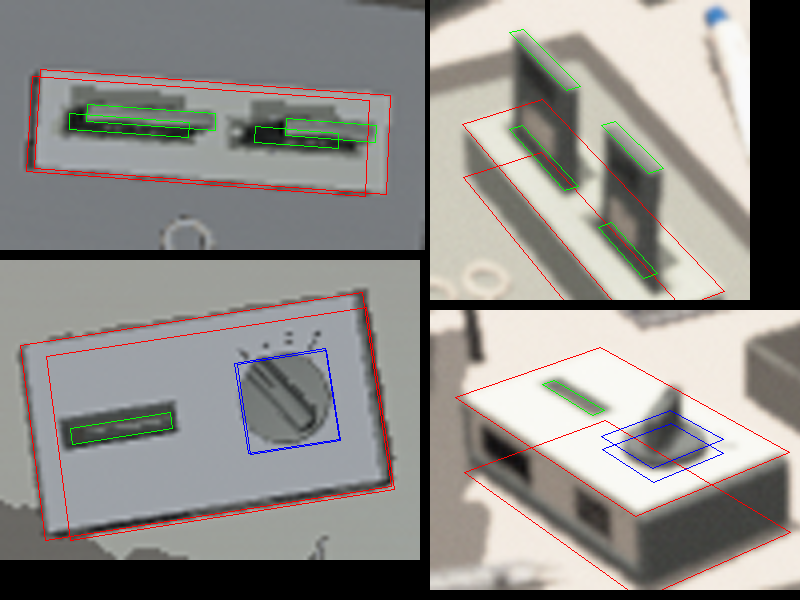

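The overlay fits the cassettes, slot and dial to within about 2 mm, so I'll descend and grip.

```bash
python3 -m pendant '[[0,0,4,0,1],[0,0,7,0,1],[0,0,9.2,0,1],[0,0,9.2,0,1],[0,0,9.2,0,0],[0,0,9.2,0,0],[0,0,9.2,0,0],[0,0,9.2,0,0],[0,0,9.2,0,0],[0,0,9.2,0,0],[0,0,9.2,0,0]]'
```

```text
clock: 4.42
position: [0.4446, -0.0211, 0.0807]
ee_rot: [-0.0, 0.728, 0.685, 0.0]
contact_force: [-0.6, -0.2, 6.1]
opening: 0.082
grasp_force: 58.8
```

```bash
python3 -m pendant '[[0,0,-1,0,0],[0,0,-3,0,0],[0,0,-6,0,0],[0,0,-9,0,0],[0,0,-11,0,0],[0,0,-11,0,0]]'
python3 - <<'E'
from h import *
s=observe();p=s["position"];q=s["ee_rot"];print(s["opening"],s["contact_force"],p)
g=cv2.cvtColor(cv2.imread("pics/top0.png"),6).astype(float)[190:232,218:262]
g=cv2.resize(g,None,fx=4,fy=4,interpolation=cv2.INTER_CUBIC)
m=(g<120).astype(np.uint8);n,l,st,ce=cv2.connectedComponentsWithStats(m)
i=l[(int((210-190)*4)),int((237-218)*4)] or 1+np.argmax(st[1:,4])
P=np.argwhere(l==i)[:,::-1]/4+[218-.375,190-.375]
W=np.array([at_z("top",x,.06)[:2] for x in P]).astype(np.float32)*1000
print(st[i],cv2.minAreaRect(W),W.mean(0))
C=np.cov(W.T);e=np.linalg.eigh(C)[1][:,1];e=e*np.sign(e[1]);print("yaw",np.degrees(np.arctan2(-e[0],e[1])))
yr=np.radians(9.5);print("model slot",.456-np.sin(yr)*.052,.2765+np.cos(yr)*.052)
E
```

```text
clock: 5.18
position: [0.4455, -0.0211, 0.1918]
ee_rot: [0.001, 0.728, 0.685, 0.001]
contact_force: [0.6, 0.8, -0.7]
opening: 0.083
grasp_force: 58.6
0.08346954115138872 [ 0.62306929  0.78638288 -0.68370231] [ 0.44552454 -0.02111834  0.19175314]
[  27   61  120   50 3746] ((448.6215515136719, 329.1522216796875), (20.45707130432129, 72.24230194091797), 9.548481941223145) [448.6078  329.15076]
yaw 9.6914131556223
model slot 0.4474175244952448 0.32778685127993606
```

```bash
python3 -m pendant '[[3,-0.2,0,0,0],[8,-0.4,0,-0.05,0],[14,-0.7,0,-0.1,0],[20,-1,0,-0.15,0],[26,-1.4,0,-0.2,0],[31,-1.7,0,-0.229,0],[34,-1.84,0,-0.229,0],[34.95,-1.84,0,-0.229,0],[34.95,-1.84,0,-0.229,0],[34.95,-1.84,0,-0.229,0]]'
python3 - <<'E'
from h import *
a=grab_frame("scene");b=grab_frame("top")
s=observe();p=s["position"];q=s["ee_rot"];print(p,np.degrees(np.arctan2(2*q[2]**2-1,2*q[1]*q[2])))
y=np.radians(9.6)
def mk(cam,im,x0,y0,w,h,k,objs):
    im=cv2.resize(im[y0:y0+h,x0:x0+w],(w*k,h*k),interpolation=cv2.INTER_CUBIC)[:,:,::-1].copy()
    for o in objs: box(im,cam,*o,k,np.array([x0,y0]))
    return im
sl=(.4486,.3292)
O=[(p[:2],y,(0,0),.008,.06,p[2]-.07,p[2]+.02,(0,255,0)),(sl,y,(0,0),.01,.062,.06,.06,(0,0,255))]
W=np.hstack([mk("scene",a,230,110,100,120,4,O),mk("top",b,190,150,100,120,4,O)])
cv2.imwrite("pics/ov2.png",W)
E
```

```text
clock: 6.42
position: [0.4479, 0.3266, 0.1901]
ee_rot: [0.0, 0.646, 0.763, -0.001]
contact_force: [-0.2, 0.4, -1.0]
opening: 0.082
grasp_force: 58.5
[0.44792403 0.32708912 0.19038393] 9.47998915721055
```

View pics/ov2.png

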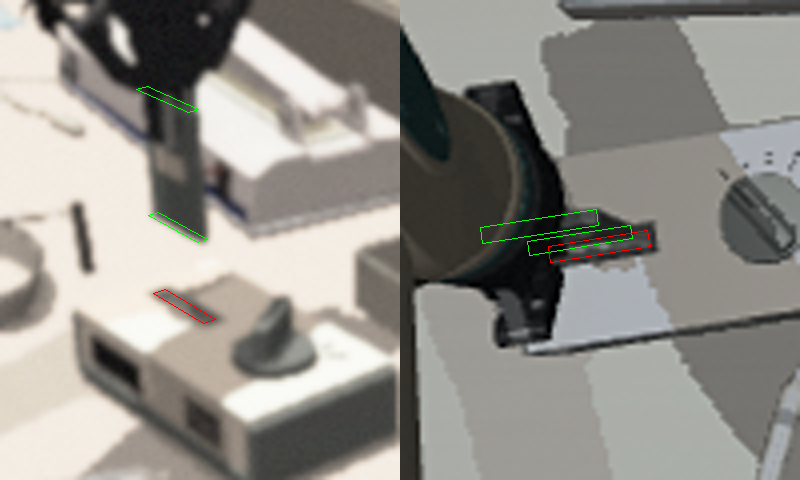

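```bash
python3 -m pendant '[[0.2,0.1,2,0,0],[0.2,0.1,4,0,0],[0.2,0.1,5.2,0,0],[0.2,0.1,5.8,0,0],[0.2,0.1,6.4,0,0],[0.2,0.1,6.9,0,0],[0.2,0.1,7.2,0,0]]'
```

```text
clock: 7.4
position: [0.4484, 0.3306, 0.1182]
ee_rot: [0.0, 0.645, 0.764, -0.0]
contact_force: [-0.2, -1.5, -0.1]
opening: 0.081
grasp_force: 58.7
```

```bash
python3 -m pendant '[[0,0,0.6,0,0],[0,0,1.2,0,0],[0,0,1.8,0,0],[0,0,2.3,0,0],[0,0,2.7,0,0],[0,0,3,0,0],[0,0,3,0,0]]'
```

```text
clock: 8.28
position: [0.4481, 0.3306, 0.0879]
ee_rot: [0.0, 0.645, 0.764, -0.0]
contact_force: [0.6, -3.4, -1.4]
opening: 0.086
grasp_force: 58.4
```

```bash
python3 -m pendant '[[0,0,0.15,0,0],[0,0,0.3,0,0],[0,0,0.45,0,0],[0,0,0.6,0,0],[0,0,0.6,0,0]]'
```

```text
clock: 8.9
position: [0.4487, 0.3306, 0.0857]
ee_rot: [-0.0, 0.646, 0.764, 0.001]
contact_force: [-4.2, -8.5, 29.0]
opening: 0.078
grasp_force: 63.3
```

```bash
python3 -m pendant '[[0,0,-0.4,0,0],[0,0,-0.4,0,0.6],[0,0,-0.4,0,0.6],[0,0,-0.4,0,0.6],[0,0,-0.4,0,0.6],[0,0,-3,0,0.6],[0,0,-6,0,0.6],[0,0,-8,0,0.6],[0,0,-8,0,0.6]]'
python3 - <<'E'
from h import *
a=grab_frame("scene");b=grab_frame("top")
s=observe();p=s["position"];q=s["ee_rot"];print(p,np.degrees(np.arctan2(2*q[2]**2-1,2*q[1]*q[2])),s["opening"])
y=np.radians(9.6)
def mk(cam,im,x0,y0,w,h,k,objs):
    im=cv2.resize(im[y0:y0+h,x0:x0+w],(w*k,h*k),interpolation=cv2.INTER_CUBIC)[:,:,::-1].copy()
    for o in objs: box(im,cam,*o,k,np.array([x0,y0]))
    return im
O=[((.4486,.3306),y,(0,0),.008,.06,.06,.105,(0,255,0))]
W=np.hstack([mk("scene",a,230,110,100,120,4,O),mk("top",b,215,150,100,120,4,[])])
cv2.imwrite("pics/ov3.png",W)
# dial axis estimate: disc
m=masks_of("top","dial_grip");
for n in ("dial_grip",):
    for c in ("top","scene"):
        r=tip_of(c,n); print(c,[(at_z(c,x["centre"],.083),x["confidence"]) for x in r[:2]])
if m:
    P=np.argwhere(m[0]["mask"])[:,::-1];W2=np.array([at_z("top",x,.07)[:2] for x in P]).astype(np.float32)*1000
    print(m[0]["confidence"],cv2.minEnclosingCircle(W2),W2.mean(0))
print("model dial",.4486+.104*np.sin(y),.3292-.104*np.cos(y))
E
```

```text
clock: 10.02
position: [0.4491, 0.3317, 0.1636]
ee_rot: [0.0, 0.645, 0.764, 0.002]
contact_force: [-0.9, 0.6, -0.2]
opening: 0.6
grasp_force: 0.0
[0.44782332 0.33095415 0.16179535] 9.637623880917543 0.6026168612341303
top [(array([0.46590398, 0.22753625, 0.083     ]), 0.83)]
scene [(array([0.46049242, 0.22075026, 0.083     ]), 0.84)]
model dial 0.46594394965847463 0.22665641214466747
```

View pics/ov3.png

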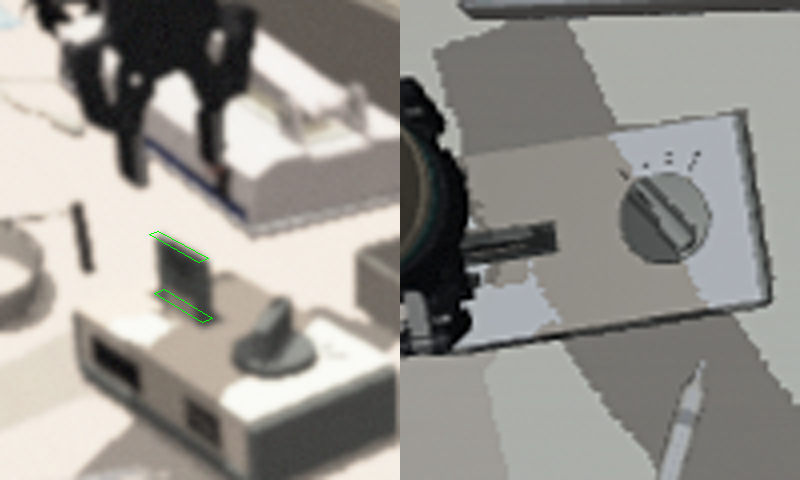

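The cassette is seated, with its top edge on the predicted outline at about (180,250) in the crop. The dial bar is at rest, centred near pixel (281,204) in the full top picture. Next is the move over the dial.

```bash
python3 -m pendant '[[-3,0,0,0.15,0.6],[-6,0,0,0.3,0.6],[-9,0,0,0.45,0.6],[-10.5,0,0,0.6,0.6],[-10.5,0,0,0.75,0.6],[-10.5,0,0,0.9,0.6],[-10.5,0,0,0.97,0.6],[-10.5,0,0,0.97,0.6],[-10.5,0,0,0.97,0.6]]'
python3 - <<'E'
from h import *
s=observe();p=s["position"];q=s["ee_rot"];a=np.arctan2(2*q[2]**2-1,2*q[1]*q[2]);print(p,np.degrees(a),s["qpos"])
d=np.array([.4658,.2278])-p[:2];print("dx,dy cm",100*d@[-np.sin(a),np.cos(a)],100*d@[np.cos(a),np.sin(a)])
E
```

```text
clock: 11.4
position: [0.4656, 0.2274, 0.1619]
ee_rot: [0.0, 0.927, 0.376, -0.0]
contact_force: [-1.4, -0.9, -0.1]
opening: 0.599
grasp_force: 0.0
[0.46559745 0.2273863  0.16194391] -45.8783853895965 [-0.86374543  0.61602085  0.53983606  1.97360501 -0.48949658  0.68321111
 -0.81759699]
dx,dy cm 0.043341774358314655 -0.015596851134997137
```

```bash
python3 -m pendant '[[0,0,3,0,0.6],[0,0,6,0,0.6],[0,0,7.8,0,0.6],[0,0,7.8,0,0.6],[0,0,7.8,0,0],[0,0,7.8,0,0],[0,0,7.8,0,0],[0,0,7.8,0,0],[0,0,7.8,0,0],[0,0,7.8,0,0]]'
```

```text
clock: 12.65
position: [0.4665, 0.2275, 0.0853]
ee_rot: [-0.0, 0.927, 0.375, 0.001]
contact_force: [-0.8, -1.3, 6.6]
opening: 0.126
grasp_force: 59.1
```

```bash
python3 -m pendant '[[0,0,0,0.12,0],[0,0,0,0.24,0],[0,0,0,0.36,0],[0,0,0,0.48,0],[0,0,0,0.6,0],[0,0,0,0.72,0],[0,0,0,0.84,0],[0,0,0,0.96,0],[0,0,0,1.08,0],[0,0,0,1.18,0],[0,0,0,1.25,0],[0,0,0,1.25,0]]'
python3 - <<'E'
from h import *
b=grab_frame("top");a=grab_frame("scene")
s=observe();p=s["position"];q=s["ee_rot"];print(p,np.degrees(np.arctan2(2*q[2]**2-1,2*q[1]*q[2])),s["opening"],s["contact_force"],s["wrist_torque"],s["grasp_force"])
W=np.hstack([cv2.resize(im,None,fx=4,fy=4,interpolation=3) for im in (a[110:230,230:330],b[150:270,215:315])])
cv2.imwrite("pics/f.png",W[:,:,::-1])
E
```

```text
clock: 14.15
position: [0.4669, 0.2252, 0.0853]
ee_rot: [0.001, 0.971, -0.239, 0.002]
contact_force: [0.0, -6.3, 6.6]
opening: 0.123
grasp_force: 59.6
[0.46691163 0.2251638  0.08530831] -117.62122520340701 0.12717786401181275 [-0.62160303 -6.27165419  5.79779118] [-1.15130063  0.02916316  0.10635938] 59.52318727970123
```

View pics/f.png

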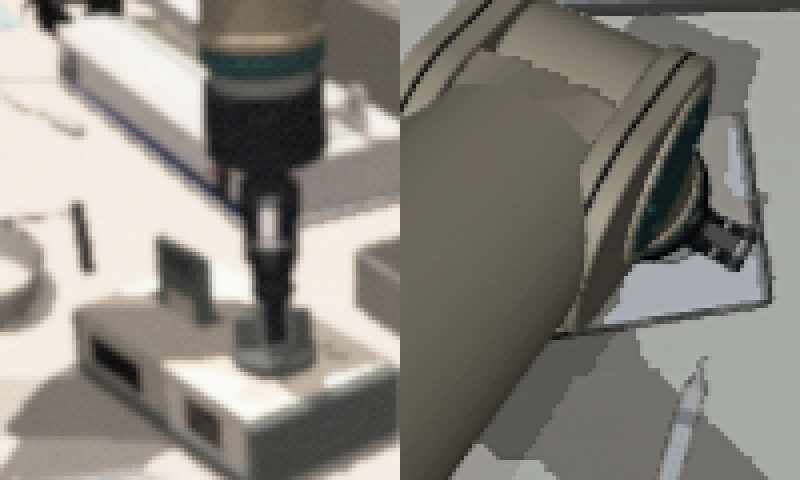

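The picture shows the cassette upright in the slot and the dial held by the gripper. The tool turned 1.25 rad, and the bar's heading relative to the case also gives 1.25. The spring torque at the wrist is about 0.11 N m, so the dial is past the third click and still held.

```bash
python3 -c "
from plant import *
print(job_done())"
```

```text
the job is handed in; nothing more can be done
None
```

I put the wide cassette fully home in the reader and released it, left the narrow one in the stand, and handed the job in at about 14 s with the dial held at about 1.25 rad, past the third click (1.2); that angle comes from the gripper's pose, as the dial itself was not measured.

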